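Slide a slotted weight onto a glue press stem

ROBOT

A 6-joint arm with a two-finger parallel gripper is mounted at the origin on the work surface. World frame = base frame: x ahead of the robot, y to its left, z up, the work surface at z = 0. Lengths are in mm, angles in rad, forces in N, time in s.
With the tool pointing down it reaches from about 325 to 775 mm from the base axis. Payload 9.3 kg.
Tool frame: the origin (TCP) lies midway between the tips of the shut fingers; the grasp point (between the pads) lies 19 mm behind it (arm.grip_point_offset is the z of the grasp point in the tool frame, in mm); z points along the fingers, y is the line along which they close (so a half turn about z gives the same grasp; the last joint's range is limited). The gripper opens to 85 mm and grips with 20 to 120 N. Pads are 22 mm wide; open, the fingers measure 114 mm over their backs; the gripper's body (76 mm by 85 mm) begins 54 mm behind the grasp point. The pads swing forward as they close: fully open they stand 13 mm farther back than shut.
Start: joints at [1.181, 0.259, 0.021, 1.334, 0, 1.418], TCP at [129.028, 534.648, 209.879] pointing down, gripper open.
Joint ranges: [-3.04, 3.04], [-0.91, 1.82], [-1.04, 1.36], [-1.92, 1.95], [-1.52, 1.45], [-3.14, 3.14]. Speed limits (rad/s): [2.22, 2.22, 2.79, 3.14, 3.14, 3.14].

INTERFACE

Orientations are given as a unit quaternion [x, y, z, w].
In Python, from rig import arm gives the robot as it stands.
- The arm moves only by the tool drive_tool, never from a script. Its argument "targets" is text: rows parted by semicolons, each of 5 numbers parted by spaces: the finger opening in mm, from 0 to 85.4, then the shift along the world's x, y, z in units of 0.15 m (1.0 is 0.15 m), then the turn about the world's z in units of 0.5 rad (1.0 is 0.5 rad). A call has 1 to 8 rows; each row is the pose to reach, as a shift and turn from the pose commanded when the call began; what a row does not reach only later rows make up. A row lasts 1/8 s, in which the tool goes at most 62.5 mm and 10.7 degrees, less where a joint would pass 70% of its speed; a pose out of reach is approached as far as the arm can. A call with a number of a shift or a turn outside -1 to 1 is refused whole. A call with a gripper value outside its range is refused whole. The fingers move at their own pace and stop on an object; the grip force is fixed at half the most. Time passes only in rows, so rows that repeat a pose let the fingers close. It gives the time, the measured TCP pose, the force, the opening and the grip force at its end, in the units of the state.
- arm.sense(): the state, without advancing time (a new reading comes with each control period).
- arm.snapshot(name): name is "scene" or "top" or "wrist"; returns (picture, depth): 400x640x3 uint8, blue, green, red; 400x640 float32, mm along the optical axis (not along the pixel's ray), 0 where there is no reading.
- arm.calibration(name): a dict with "intrinsics" (3x3 intrinsics, pixels), "rvec" (rotation vector, rad) and "tvec" (3), from world to camera coordinates, as OpenCV has them. Camera axes: x right, y down, z forward; pixel columns grow to the right and rows downward; lengths in mm; the calibration is good to about 2 mm. The wrist camera is an equidistant fisheye: a pixel r from the principal point sees the ray r / f radians off the axis. A picture is of the moment at which its call begins: read the wrist's pose just before it. calibration takes no time and is no camera call; for the wrist camera it gives the pose at the moment of the call.
- arm.hand_in(): hands the job in; it is judged then, once.
Trained networks look in the newest picture that a camera, given by its name, has taken for a name from the list of things; names that differ only in an ending like _2 or _b are one class to them, and where a whole thing is asked for, a point or a joint stands for the part that bears it (a point fixed in the world has none). Each returns a list of dicts, best first, with "p" (0 to 1); they miss things now and then, are a little off and sometimes report something else, mostly with a low value. They report only what shows in the picture. A call takes as long as a camera call. They do not tell look-alikes from the thing itself.
- arm.recognise(camera, name): "rect" ([left, top, right, bottom] in pixels, round what is visible of it).
The state is a dict: "t": time; "joints": joint angles; "dq": joint speeds; "joint_torque": joint torques, N m; "eef_pos": TCP position; "eef_rot": TCP orientation; "ft_force": force on the tool from outside, world axes, zero at the start; "torque": the same for the moment, N m; "finger_gap": opening from 0.0 (shut) to 1.0 (fully open); "gripper_force": force on a finger pad.
Only numpy, scipy, OpenCV 4.12 (cv2) and the standard library are available. Lean on these libraries where they do the work, as an engineer would, in place of code of your own. Each camera call takes 0.05 s, during which the arm holds its last target. There are 200 camera calls.

TASK

A mallet face is being glued under the small press. Add the loose slotted weight to the press: slide it sideways onto the stem under the brass head, with its slot opening pointing the opposite way to the slot of the weight already there, and let it down over the collar until it lies flat and fully home on that weight, then let go. Feel your way gently, since the stem stands a little off centre and must not be forced, and leave the things lying around alone.

Things in the scene. Friction and masses are not known exactly. Their poses are not given: they have to be found in the camera images.
- press: Glue press, fixed. Origin: centre of the underside of its round dark steel base (124 dia x 8 mm), on the shelf, z up. On it a wood disc (72 dia, to 20 mm), a blue-striped mallet face (70 dia, to 30 mm), and one stiff steel piece, the foot: plate 62 dia (30-36 mm), earlier weight (36-50 mm), round collar 24 dia (50-54 mm), upright stem 10 dia, brass head 20 dia (84-95 mm high).
- press_slot (a point): Point on the press frame 30 mm from its origin along its +x, 43 mm up: nominal middle of the opening of the earlier weight's slot (that weight: 60 dia, flats 54 mm apart at y = +-27). The slot always opens along the press's +x.
- press_seat (a point): Point on the press's z axis 50 mm up, the level of the earlier weight's top, where the underside of the added weight ends. The real stem axis, with foot, earlier weight and collar, stands off this axis by an unmeasured 0 to 8 mm along the press's x and 0 to 8 mm along its y, either way, not turned: find it by feel or in images. It holds firm up to 60 N; pressing over 16 N is too much.
- press_gap (a point): Point on the press's z axis 69 mm up, halfway between collar top (54 mm) and brass head (from 84 mm). The weight's slot fits round the stem only, not round head or collar, so it must slide in here, underside between 54 and 68 mm above the shelf (about 57 is good).
- weight: The loose slotted weight: steel disc 60 dia x 16 mm, about 0.32 kg, lying on the shelf, recess down. Origin: centre of underside, z up. Two flats parallel to the slot (y = +-27 mm, 26 mm long in x) suit a grip 54 mm wide. Square recess in the underside, 28 x 28 x 5.5 mm deep, centred: drops over the press's collar with 2 mm to spare each way.
- weight_mouth (a point): Middle of the weight's slot opening: 30 mm from its centre towards its +x, 8 mm above the underside. The through slot, 13 mm wide, runs from the centre to here and flares to 20 mm over its last 5 mm.
- weight_slot_end (a point): Middle of the flat inner end of the weight's slot, x = -6.5 mm, at its top face (z = 16 mm). A 10 mm stem touching this end has its axis at the weight's x = -1.5 mm.
- collar: Bystander: copper mallet collar, a plain ring 46 outer dia, 33 inner, 26 mm high, standing on the shelf. Origin: centre of underside.
- gauge: Bystander: brass depth gauge lying flat, 130 mm long along its y, up to 74 mm wide in x, 22 mm high. Origin: centre of underside.
- spare_face: Bystander: spare blue-striped plastic mallet face, disc 70 dia x 10 mm, lying flat. Origin: centre of underside.
Things that resemble listed ones, but are neither listed nor needed, are in the scene too. Several things look just like the weight: the one meant starts farthest from the robot's base. Several things look just like the press: the one meant starts farthest from the robot's base.

How it is judged:
By the outcome, as a careful person would: the job done as asked, in the order asked, and still so for the second after the job is handed in, with the robot touching nothing.
It also fails if it takes over 61 s, if anything falls off the work surface, if the arm or the gripper's body presses on something with over 40 N, if the wrist force passes 120 N, or if a joint passes its speed limit or range.

## Working session

There is one attempt and no reset: what is moved stays moved. The work goes in short steps, Python scripts to look and compute and a tool call to move; the robot and the scene stay as the last step left them, time stands still between calls to the robot, and variables do not carry over. Pictures are saved under pics/ and viewed, at most 10 in all, crops included, and the job is handed in when it is done.

Besides the shell and the picture viewer there is one more tool, called after "Emit:" as name(argument=value, ...), one argument or row to a line, values as JSON. drive_tool: Moves the arm, as the interface text tells. Shifts and turns lie within -1 to 1; 1 stands for 0.15 m of shift or 0.5 rad of turn. Its arguments: {"type":"object","properties":{"targets":{"type":"string"}},"required":["targets"]}

```bash
mkdir -p pics; ls; cat > h.py <<'E'
from rig import arm
import numpy as np, cv2
def snap(n,f=None):
    c=arm.calibration(n); im,d=arm.snapshot(n)
    if f: cv2.imwrite('pics/'+f,im)
    return im,d,c
def cam(c):
    R=cv2.Rodrigues(np.array(c['rvec'],float))[0]; t=np.array(c['tvec'],float).ravel(); return np.array(c['intrinsics'],float),R,t
def unproj(c,u,v,d,fish=False):
    K,R,t=cam(c); x=(u-K[0,2])/K[0,0]; y=(v-K[1,2])/K[1,1]
    if fish:
        r=np.hypot(x,y); s=np.tan(r)/max(r,1e-9); x*=s;y*=s
    return R.T@(np.array([x*d,y*d,d])-t)
def ray(c,u,v,z,fish=False):
    K,R,t=cam(c); o=-R.T@t; p=unproj(c,u,v,1.0,fish)-o; return o+p*(z-o[2])/p[2]
E
python3 - <<'E'
from h import *
for n in ['scene','top']:
    im,d,c=snap(n,n+'0.png')
    for k in ['press','weight','collar','gauge','spare_face']:
        for r in arm.recognise(n,k):
            l,t,rr,b=r['rect'];u=(l+rr)/2;v=(t+b)/2
            dd=d[int(v),int(u)]
            print(n,k,round(r['p'],2),[int(x) for x in r['rect']],unproj(c,u,v,dd).round(0))
s=arm.sense();print(s['t'],s['eef_pos'],s['eef_rot'],s['ft_force'])
E
```

```text
pics
scene press 0.88 [315, 162, 364, 214] [506. -18.  48.]
scene press 0.76 [246, 150, 297, 200] [ 541. -180.   47.]
scene weight 0.94 [372, 231, 398, 258] [571. 127.  -0.]
scene weight 0.68 [383, 198, 412, 222] [473. 122.   2.]
scene collar 0.55 [462, 236, 485, 259] [492. 309.   1.]
scene collar 0.36 [214, 116, 240, 142] [ 435. -385.   10.]
scene gauge 0.78 [300, 246, 360, 282] [669.  35.  -1.]
scene spare_face 0.85 [214, 117, 239, 143] [ 437. -385.    9.]
top press 0.96 [301, 215, 343, 255] [484. -41.  94.]
top press 0.63 [354, 207, 395, 250] [ 511. -189.   57.]
top weight 0.58 [259, 233, 278, 255] [461. 114.  17.]
top weight 0.51 [260, 195, 277, 215] [578. 120.  -1.]
top collar 0.55 [197, 223, 211, 243] [492. 307.   0.]
top collar 0.33 [256, 195, 277, 219] [573. 125.  -1.]
top gauge 0.89 [279, 154, 317, 182] [693.  35.  -1.]
top spare_face 0.77 [431, 249, 457, 276] [ 420. -396.   15.]
top spare_face 0.52 [353, 208, 398, 249] [ 510. -192.   52.]
0.6 [129.02905871 534.6260113  209.88517588] [ 1.18119129e-01  9.92999432e-01 -5.18305035e-06  1.47089549e-05] [-0.05718157  0.14220316  0.04046994]
```

```bash
python3 - <<'E'
from h import *
im=cv2.imread('pics/top0.png'); a=im[140:290,180:440+20]
cv2.imwrite('pics/a.png',cv2.resize(a,(784,420),interpolation=cv2.INTER_CUBIC))
im=cv2.imread('pics/scene0.png'); a=im[100:300,200:500]
cv2.imwrite('pics/b.png',cv2.resize(a,(800,533),interpolation=cv2.INTER_CUBIC))
E
```

```text
(no output)
```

View pics/a.png

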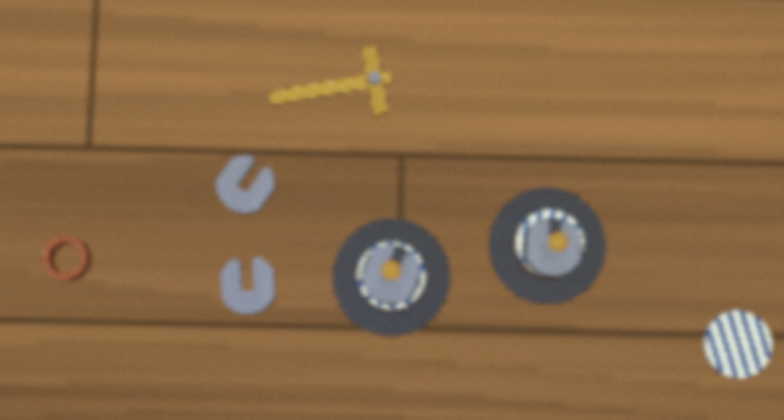

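View pics/b.png

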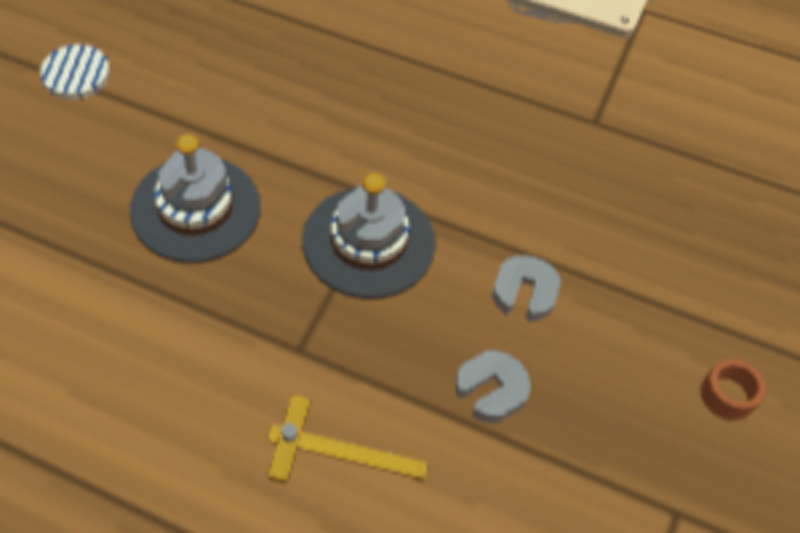

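The top view shows two candidate weights, at pixels (268,205) and (268,242). The first is farther out, at about (575,123), r≈588, and the other is at r≈475. It also shows two presses, at (319,235) and (375,229). The right-hand one is farther, r≈545 against 487, so I take that one. I'm moving over the weight to look from close by.

Emit:
drive_tool(
  targets="85 0.9 -0.85 0 1; 85 0.9 -0.85 0 1; 85 0.9 -0.85 0 1; 85 0.9 -0.85 0 1; 85 0.9 -0.85 0 1",
)

```text
t: 1.23
eef_pos: [264.5, 406.9, 210.1]
eef_rot: [-0.129, 0.992, 0.0, 0.0]
ft_force: [-0.5, 0.2, 0.1]
finger_gap: 0.997
gripper_force: 0.0
```

Emit:
drive_tool(
  targets="85 0.9 -0.85 0 1; 85 0.9 -0.85 0 1; 85 0.9 -0.85 0 1; 85 0.9 -0.85 0 1; 85 0.9 -0.85 0 1",
)

```text
t: 1.85
eef_pos: [399.3, 280.0, 209.6]
eef_rot: [-0.371, 0.928, 0.0, -0.0]
ft_force: [-0.0, -0.1, -0.3]
finger_gap: 0.997
gripper_force: 0.0
```

Emit:
drive_tool(
  targets="85 0.9 -0.85 0 1; 85 0.9 -0.85 0 1; 85 0.9 -0.85 0 1; 85 0.9 -0.85 0 1; 85 0.9 -0.85 0 1; 85 0.9 -0.85 0 1",
)

```text
t: 2.6
eef_pos: [532.9, 153.9, 210.1]
eef_rot: [-0.591, 0.807, 0.0, 0.0]
ft_force: [0.2, -0.1, 0.3]
finger_gap: 0.997
gripper_force: 0.0
```

```bash
python3 - <<'E'
from h import *
im,d,c=snap('wrist','w1.png')
K,R,t=cam(c);print(K.round(1),(-R.T@t).round(1),R[2].round(3))
np.save('w1d.npy',d);np.save('w1c.npy',c,allow_pickle=True)
s=arm.sense();print(s['t'],s['eef_pos'],s['eef_rot'],s['joints'],s['ft_force'])
for k in ['press','weight']:
    for r in arm.recognise('wrist',k):
        l,t,rr,b=r['rect'];u=(l+rr)/2;v=(t+b)/2
        print(k,round(r['p'],2),[int(x) for x in r['rect']],ray(c,u,v,16,True).round(0))
E
```

```text
[[309.7   0.  314.8]
 [  0.  309.7 197.2]
 [  0.    0.    1. ]] [507.5  76.9 373.8] [ 0.094  0.301 -0.949]
2.65 [532.9589     153.82440478 210.21916904] [-5.90948623e-01  8.06709176e-01  3.91504079e-05  1.66339410e-04] [ 1.29570369e-01  2.66402862e-01  3.31689195e-02  1.33730858e+00
  2.28887073e-04 -1.13489813e+00] [-0.72146621 -0.16188752  0.51637811]
press 0.97 [254, 0, 358, 58] [492.  -3.  16.]
press 0.58 [245, 131, 298, 179] [575. 125.  16.]
weight 0.73 [250, 129, 298, 178] [572. 124.  16.]
weight 0.62 [330, 100, 378, 150] [473. 121.  16.]
```

View pics/w1.png

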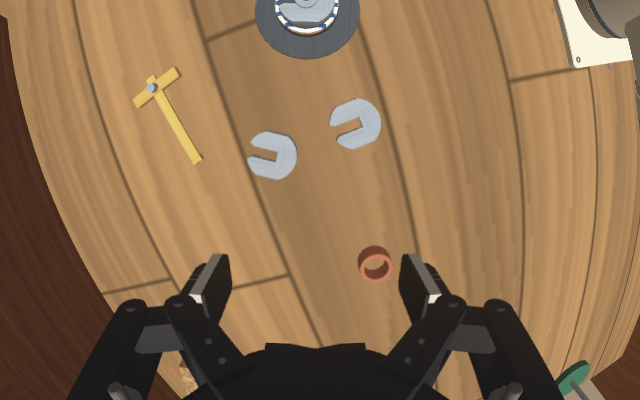

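The wrist view shows the wanted weight at (273,154), with its slot opening left, and the look-alike at (355,124). The press at the top edge is the near one. Next I fit a silhouette of the solid model to the weight.

```bash
cat >> h.py <<'E'
from scipy.optimize import minimize
def proj(c,P,fish):
    K,R,t=cam(c); q=np.asarray(P,float)@R.T+t
    x,y=q[:,0],q[:,1]
    if fish:
        r=np.hypot(x,y); th=np.arctan2(r,q[:,2]); x=x/r*th; y=y/r*th
    else: x=x/q[:,2]; y=y/q[:,2]
    return np.c_[K[0,0]*x+K[0,2],K[1,1]*y+K[1,2]]
def outline():
    a0=np.arccos(27/30); pts=[]
    up=np.linspace(np.arcsin(10/30),np.arcsin(27/30),12)
    xy=[(30*np.cos(a),30*np.sin(a)) for a in up]
    xy+=[(-x,y) for x,y in xy[::-1] ]
    xy=[p for p in xy]
    half=[(-6.5,6.5),(25,6.5)]+xy+[(-30,0)]
    return np.array(half+[(x,-y) for x,y in half[::-1]])
OUT=outline()
def mask_of(im,s):
    h=cv2.cvtColor(im,cv2.COLOR_BGR2HSV); return h
def fit(cs,masks,fishes,p0,zs,S=4,poly=OUT):
    # cs calibs, masks (float 0/1), p=(x,y,yaw)
    big=[]
    for c,m,f in zip(cs,masks,fishes):
        q=proj(c,[[p0[0]+dx,p0[1]+dy,z] for dx in(-50,50) for dy in(-50,50) for z in(zs[0],zs[-1])],f)
        l,t=np.floor(q.min(0)).astype(int); r,b=np.ceil(q.max(0)).astype(int)
        l=max(l,0);t=max(t,0);r=min(r,m.shape[1]);b=min(b,m.shape[0])
        big.append((l,t,cv2.resize(m[t:b,l:r].astype(np.float32),None,fx=S,fy=S,interpolation=cv2.INTER_LINEAR)>.5))
    def cost(p):
        R=np.array([[np.cos(p[2]),-np.sin(p[2])],[np.sin(p[2]),np.cos(p[2])]]); xy=poly@R.T+np.array(p[:2]); tot=0
        for (l,t,m),c,f in zip(big,cs,fishes):
            T=np.zeros(m.shape,np.uint8)
            for z in zs:
                q=(proj(c,np.c_[xy,np.full(len(xy),z)],f)-[l,t]+.5)*S-.5
                cv2.fillPoly(T,[np.round(q*16).astype(np.int32)],1,shift=4)
            T=T>0; tot+=1-(T&m).sum()/max((T|m).sum(),1)
        return tot/len(cs)
    best=None
    for y in p0[2]+np.array([-.3,0,.3]):
        r=minimize(cost,[p0[0],p0[1],y],method='Nelder-Mead',options=dict(initial_simplex=[[p0[0],p0[1],y],[p0[0]+6,p0[1],y],[p0[0],p0[1]+6,y],[p0[0],p0[1],y+.2]],xatol=.02,fatol=1e-4))
        if best is None or r.fun<best.fun: best=r
    return best.x,best.fun
def grey(im,smax=75,vmin=70):
    h=cv2.cvtColor(im,cv2.COLOR_BGR2HSV); return ((h[...,1]<smax)&(h[...,2]>vmin))
E
python3 - <<'E'
from h import *
w=cv2.imread('pics/w1.png');c=np.load('w1c.npy',allow_pickle=True).item()
hs=cv2.cvtColor(w,cv2.COLOR_BGR2HSV)
print(hs[150,285],hs[146,270],hs[190,290],hs[175,270],hs[120,262])
zs=np.linspace(0,16,5)
t=cv2.imread('pics/top0.png');s=cv2.imread('pics/scene0.png');ct=arm.calibration('top');cs=arm.calibration('scene')
for C,M,F in [([c],[w],[True]),([ct],[t],[False]),([cs],[s],[False]),([c,ct,cs],[w,t,s],[True,False,False])]:
    print(fit(C,[grey(m) for m in M],F,[574,124,-.8],zs))
E
```

```text
[103  16 192] [ 99  17 194] [ 16 120 151] [ 99  17 195] [ 16 119 152]
(array([ 5.76854812e+02,  1.25287477e+02, -5.56844436e-01]), np.float64(0.035848314807534254))
(array([577.66884554, 124.32605811,  -0.57891221]), np.float64(0.08610681114551089))
(array([ 5.74578923e+02,  1.24267767e+02, -5.53946009e-01]), np.float64(0.1108984462958793))
(array([576.69378949, 125.1464285 ,  -0.58356788]), np.float64(0.1046377126915334))
```

Emit:
drive_tool(
  targets="85 0.29 -0.19 0 1; 85 0.29 -0.19 0 1; 85 0.29 -0.19 -0.2 1; 85 0.29 -0.19 -0.2 1",
)

```text
t: 3.25
eef_pos: [576.1, 124.1, 178.4]
eef_rot: [0.772, -0.636, -0.001, 0.001]
ft_force: [-0.5, -0.4, 0.8]
finger_gap: 1.0
gripper_force: 0.0
```

Emit:
drive_tool(
  targets="85 0 0 -0.4 1; 85 0 0 -0.4 1; 85 0 0 -0.4 1; 85 0 0 -0.4 1",
)

```text
t: 3.75
eef_pos: [577.8, 124.1, 121.0]
eef_rot: [0.904, -0.427, 0.001, -0.0]
ft_force: [-0.4, -0.2, 0.1]
finger_gap: 0.997
gripper_force: 0.0
```

Emit:
drive_tool(
  targets="85 0 0 0 0.63; 85 0 0 0 0.63; 85 0 0 0 0.63; 85 0 0 0 0.63",
)

```text
t: 4.25
eef_pos: [577.6, 123.8, 120.4]
eef_rot: [0.96, -0.28, 0.0, -0.0]
ft_force: [-0.1, -0.8, -0.5]
finger_gap: 0.992
gripper_force: 0.0
```

```bash
python3 - <<'E'
from h import *
im,d,c=snap('wrist','w2.png')
s=arm.sense();print(s['t'],s['eef_pos'],s['eef_rot'],s['joints'][5])
q=s['eef_rot'];a=2*np.arctan2(q[1],q[0]);yaw=a-np.pi/2;print('tool y yaw',yaw%(2*np.pi))
print(proj(c,[s['eef_pos'],[577,125,16]],True))
print(fit([c],[grey(im)],[True],[576.5,125,-.56],np.linspace(0,16,5)))
E
```

```text
4.3 [577.59186836 123.74389969 120.20142691] [ 9.60055010e-01 -2.79811260e-01  1.84743561e-04 -5.65676124e-05] -2.5053394799319166
tool y yaw 4.145193947787985
[[314.0795844  238.39796046]
 [313.49752101 188.85032962]]
(array([ 5.76177313e+02,  1.25390760e+02, -5.47357361e-01]), np.float64(0.16702145696362303))
```

View pics/w2.png

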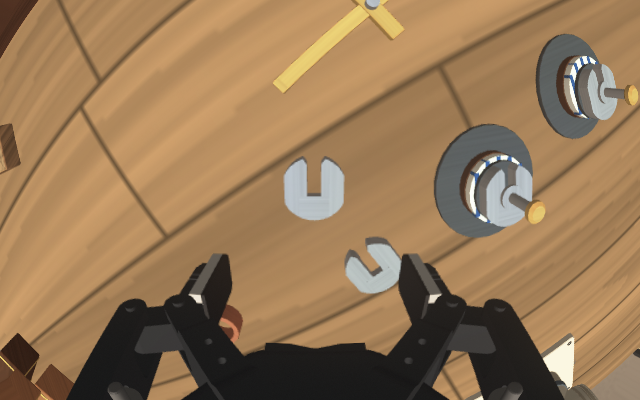

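The view shows the weight centred at (314,189), with its slot along the grip's long axis and the pose consistent with the earlier fits. Now I go down and grip.

Emit:
drive_tool(
  targets="85 -0.008 0.009 -0.4 0; 85 -0.008 0.009 -0.7 0; 85 -0.008 0.009 -0.8 0; 85 -0.008 0.009 -0.8 0; 60 -0.008 0.009 -0.8 0; 45 -0.008 0.009 -0.8 0; 45 -0.008 0.009 -0.8 0; 45 -0.008 0.009 -0.8 0",
)

```text
t: 5.3
eef_pos: [576.5, 125.0, 0.3]
eef_rot: [0.961, -0.278, 0.0, -0.0]
ft_force: [-0.0, 0.0, 0.1]
finger_gap: 0.526
gripper_force: 0.0
```

Emit:
drive_tool(
  targets="45 0 0 0 0; 45 0 0 0 0",
)

```text
t: 5.55
eef_pos: [576.3, 125.0, -0.1]
eef_rot: [0.961, -0.278, -0.0, 0.0]
ft_force: [-0.2, -0.6, -0.4]
finger_gap: 0.529
gripper_force: 0.0
```

```bash
python3 - <<'E'
from h import *
im,d,c=snap('wrist'); s=arm.sense()
print(s['finger_gap'],s['gripper_force'],s['eef_pos'])
cv2.imwrite('pics/w3.png',cv2.resize(im[140:360,160:480],(800,550)))
E
```

```text
0.5251457954985702 0.0 [ 5.76314342e+02  1.24995319e+02 -1.75049404e-01]
```

View pics/w3.png

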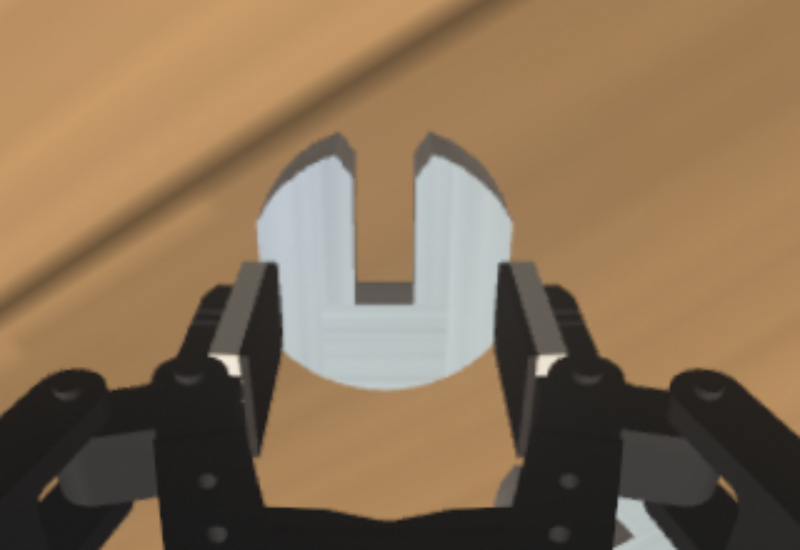

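The crop shows the pads at 45 mm apparently overlapping the disc's top (inner faces at columns 283 and 495, flats at 258 and 512), so they seem to stand above it. I check that with the depth image.

```bash
python3 - <<'E'
from h import *
im,d,c=snap('wrist'); s=arm.sense()
a=-.567;ex=np.array([np.cos(a),np.sin(a)]);ey=np.array([-ex[1],ex[0]])
for n,(x,y) in dict(padL_tip=(262,275),padL_mid=(250,310),padL_in=(272,320),padL_in2=(274,345),padL_in3=(262,420),padR_tip=(517,275),padR_in=(505,320),padR_in3=(518,420),disc=(385,350),disc2=(300,200),shelf=(385,430),shelf2=(385,100)).items():
    u=160+x/2.5;v=140+y/2.5; P=unproj(c,u,v,d[int(v),int(u)],True)
    q=P[:2]-s['eef_pos'][:2]; print(n,d[int(v),int(u)].round(1),'slot,lat,z',(q@ex).round(1),(q@ey).round(1),P[2].round(1))
E
```

```text
padL_tip 146.7 slot,lat,z 9.4 23.7 32.4
padL_mid 131.9 slot,lat,z 10.6 23.6 47.6
padL_in 146.6 slot,lat,z 1.0 21.9 35.3
padL_in2 146.5 slot,lat,z -3.7 21.6 37.0
padL_in3 129.7 slot,lat,z -7.5 21.6 55.9
padR_tip 146.0 slot,lat,z 9.9 -25.4 33.0
padR_in 144.0 slot,lat,z 2.5 -23.0 37.5
padR_in3 127.0 slot,lat,z -5.5 -23.1 58.2
disc 171.1 slot,lat,z -18.5 -0.1 16.0
disc2 159.1 slot,lat,z 18.5 17.6 16.3
shelf 197.3 slot,lat,z -55.0 -0.1 0.6
shelf2 170.1 slot,lat,z 35.3 0.1 -0.8
```

```bash
python3 - <<'E'
from h import *
im,d,c=snap('wrist'); s=arm.sense()
a=-.567;ex=np.array([np.cos(a),np.sin(a)]);ey=np.array([-ex[1],ex[0]])
for x in (240,255,265,270,275,279):
  print('col',x)
  for y in range(250,352,6):
    u=160+x/2.5;v=140+y/2.5; P=unproj(c,round(u),round(v),d[round(v),round(u)],True)
    q=P[:2]-s['eef_pos'][:2]; print((y,*(np.r_[q@ex,q@ey,P[2]].round(0).astype(int))),im[round(v),round(u)],end=' ')
  print()
E
```

```text
col 240
(250, np.int64(-2), np.int64(35), np.int64(-1)) [ 87 126 162] (256, np.int64(-3), np.int64(35), np.int64(0)) [ 87 125 161] (262, np.int64(10), np.int64(29), np.int64(29)) [ 87 112 135] (268, np.int64(10), np.int64(28), np.int64(31)) [ 86 101 114] (274, np.int64(10), np.int64(28), np.int64(33)) [85 94 99] (280, np.int64(10), np.int64(27), np.int64(36)) [ 86  94 100] (286, np.int64(10), np.int64(27), np.int64(38)) [ 86  94 100] (292, np.int64(9), np.int64(27), np.int64(39)) [85 93 99] (298, np.int64(10), np.int64(26), np.int64(42)) [85 93 99] (304, np.int64(10), np.int64(26), np.int64(44)) [85 93 99] (310, np.int64(10), np.int64(25), np.int64(47)) [85 93 99] (316, np.int64(10), np.int64(25), np.int64(48)) [85 93 99] (322, np.int64(10), np.int64(25), np.int64(51)) [85 93 99] (328, np.int64(10), np.int64(25), np.int64(52)) [85 93 99] (334, np.int64(11), np.int64(24), np.int64(56)) [83 91 96] (340, np.int64(11), np.int64(24), np.int64(58)) [79 86 91] (346, np.int64(9), np.int64(24), np.int64(57)) [60 65 70] 
col 255
(250, np.int64(-2), np.int64(31), np.int64(-1)) [ 88 125 161] (25
[... 4319 characters left out ...]
4(23), np.int64(16)) [204 199 190] (286, np.int64(-2), np.int64(23), np.int64(16)) [169 165 159] (292, np.int64(-4), np.int64(23), np.int64(15)) [167 163 157] (298, np.int64(-5), np.int64(23), np.int64(15)) [129 127 123] (304, np.int64(-3), np.int64(22), np.int64(23)) [124 122 118] (310, np.int64(-4), np.int64(22), np.int64(23)) [118 117 114] (316, np.int64(-4), np.int64(22), np.int64(25)) [72 73 72] (322, np.int64(-6), np.int64(22), np.int64(24)) [71 71 71] (328, np.int64(-7), np.int64(22), np.int64(26)) [41 43 45] (334, np.int64(-8), np.int64(22), np.int64(26)) [53 53 55] (340, np.int64(-10), np.int64(22), np.int64(26)) [66 67 67] (346, np.int64(-10), np.int64(22), np.int64(27)) [65 66 65]
```

Emit:
drive_tool(
  targets="68 0 0 0 0; 68 0 0 0 0; 68 0 0 0 0; 68 0 0 -0.04 0; 68 0 0 -0.08 0; 68 0 0 -0.08 0",
)

```text
t: 6.45
eef_pos: [575.8, 124.9, -12.9]
eef_rot: [0.961, -0.278, -0.001, 0.0]
ft_force: [-0.6, 1.0, 0.4]
finger_gap: 0.796
gripper_force: 0.0
```

```bash
python3 - <<'E'
from h import *
print(arm.grip_point_offset)
im,d,c=snap('wrist'); s=arm.sense();print(s['eef_pos'],s['finger_gap'],s['ft_force'])
a=-.567;ex=np.array([np.cos(a),np.sin(a)]);ey=np.array([-ex[1],ex[0]])
# lowest pixels of left finger front face
for u in range(240,282,3):
  for v in range(225,330):
    P=unproj(c,u,v,d[v,u],True)
    if P[2]>18 and im[v,u].sum()<330:
      q=P[:2]-s['eef_pos'][:2];print(u,v,np.r_[q@ex,q@ey,P[2]].round(1));break
cv2.imwrite('pics/w4.png',cv2.resize(im[140:360,160:480],(800,550)))
E
```

```text
-18.700000000000003
[576.06761703 124.9782314  -12.55160291] 0.7969443616631617 [-0.32461806  0.13543351  0.31193468]
240 248 [ 9.4 36.2 18.4]
243 249 [ 9.7 34.3 19.9]
246 250 [ 8.2 33.3 18. ]
249 276 [-7.1 33.2 18. ]
```

View pics/w4.png

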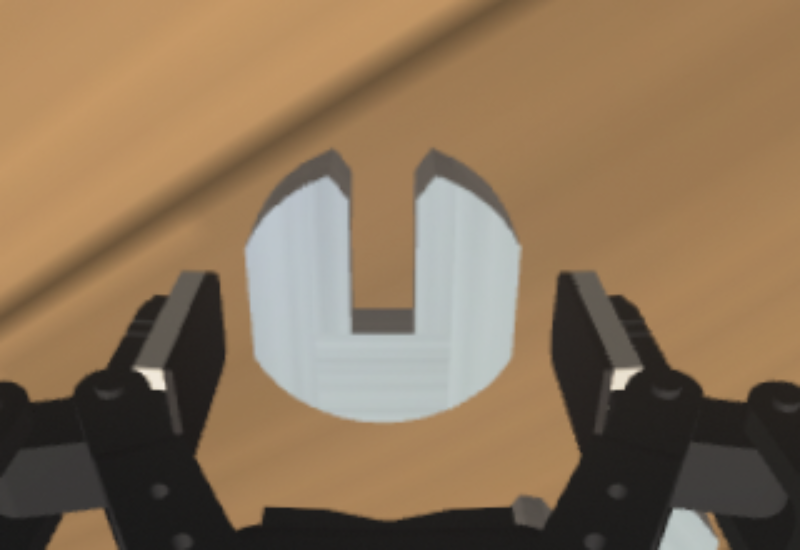

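The crop shows the pads open either side of the flats (at columns 222 and 555), with their tips about 30 mm above the nominal TCP. Before gripping I check how high the gripper body stands, because the brass head must clear it.

```bash
python3 - <<'E'
from h import *
im,d,c=snap('wrist'); s=arm.sense()
a=-.567;ex=np.array([np.cos(a),np.sin(a)]);ey=np.array([-ex[1],ex[0]])
def f(u,v):
    P=unproj(c,u,v,d[v,u],True); q=P[:2]-s['eef_pos'][:2]; return np.r_[q@ex,q@ey,P[2]-s['eef_pos'][2]].round(1)
for u in (270,314,350):
  for v in (340,344,346,348,352,360,380,395): print(u,v,f(u,v))
for u in (234,238,242,246):
  print([ (v,*f(u,v)) for v in range(245,252)])
E
```

```text
270 340 [-71.5  29.2  12.2]
270 344 [ 7.9 13.6 93.3]
270 346 [ 9.2 13.2 95.5]
270 348 [ 8.4 13.3 95.5]
270 352 [ 9.3 12.9 98.1]
270 360 [ 10.5  12.3 102.6]
270 380 [ 18.8  10.1 116.5]
270 395 [ 18.9   9.7 121.1]
314 340 [-70.9  -0.3  11.7]
314 344 [-75.   -0.3  11.7]
314 346 [-76.2  -0.3  12.5]
314 348 [-78.2  -0.3  12.4]
314 352 [10.  -0.2 98.3]
314 360 [  8.5  -0.2 100.3]
314 380 [  9.4  -0.3 108.8]
314 395 [  9.8  -0.3 114.3]
350 340 [-70.9 -24.3  12.3]
350 344 [  9.4 -11.3  94.5]
350 346 [  8.9 -11.3  95. ]
350 348 [  9.2 -11.2  96.1]
350 352 [  9.8 -10.9  98.4]
350 360 [ 10.8 -10.5 102.6]
350 380 [ 10.3  -9.9 109.7]
350 395 [ 19.2  -8.3 121.1]
[(245, np.float64(0.9), np.float64(44.9), np.float64(11.6)), (246, np.float64(0.8), np.float64(44.6), np.float64(12.7)), (247, np.float64(-0.0), np.float64(44.8), np.float64(12.3)), (248, np.float64(9.1), np.float64(39.4), np.float64(30.6)), (249, np.float64(10.0), np.float64(38.6), np.float64(33.4)), (250, np.float64(10.1), np.float64(38.3), np.float64(34.6)), (251, np.float64(9.3), np.float64(38.5), np.float64(34.2))]
[(245, np.float64(0
[... 549 characters left out ...]
np.float64(40.1), np.float64(12.3)), (248, np.float64(9.3), np.float64(35.2), np.float64(30.8)), (249, np.float64(10.1), np.float64(34.6), np.float64(33.3)), (250, np.float64(10.1), np.float64(34.4), np.float64(34.3)), (251, np.float64(9.8), np.float64(34.4), np.float64(34.7))]
[(245, np.float64(1.6), np.float64(37.6), np.float64(12.6)), (246, np.float64(0.9), np.float64(37.7), np.float64(12.5)), (247, np.float64(0.3), np.float64(37.7), np.float64(12.5)), (248, np.float64(-0.9), np.float64(38.1), np.float64(11.4)), (249, np.float64(8.7), np.float64(33.3), np.float64(30.5)), (250, np.float64(8.2), np.float64(33.3), np.float64(30.7)), (251, np.float64(7.3), np.float64(33.6), np.float64(30.0))]
```

Emit:
drive_tool(
  targets="68 0 0 -0.04 0; 68 0 0 -0.075 0; 68 0 0 -0.075 0; 55 0 0 -0.075 0; 45 0 0 -0.075 0; 45 0 0 -0.075 0; 45 0 0 -0.075 0",
)

```text
t: 7.42
eef_pos: [576.6, 125.2, -22.8]
eef_rot: [0.961, -0.278, 0.0, -0.0]
ft_force: [-0.6, 1.9, 5.9]
finger_gap: 0.615
gripper_force: 64.0
```

Emit:
drive_tool(
  targets="45 0 0 0.1 0; 45 0 0 0.3 0; 45 0 0 0.5 0; 45 0 0 0.6 0; 45 0 0 0.6 0",
)

```text
t: 8.05
eef_pos: [576.8, 125.0, 67.5]
eef_rot: [0.961, -0.278, 0.001, -0.0]
ft_force: [0.3, 0.3, -3.0]
finger_gap: 0.614
gripper_force: 64.0
```

```bash
python3 - <<'E'
from h import *
im,d,c=snap('wrist','w5.png'); s=arm.sense();print(s['t'],s['eef_pos'],s['finger_gap']*85.4,s['gripper_force'],s['ft_force'])
a=-.567;ex=np.array([np.cos(a),np.sin(a)]);ey=np.array([-ex[1],ex[0]])
m=grey(im,60,110)
P=s['eef_pos'];z0=P[2]+23
print(fit([c],[m],[True],[P[0],P[1],a],np.linspace(z0,z0+16,5)))
for (u,v) in [(300,240),(328,240),(314,275)]:
    Q=unproj(c,u,v,d[v,u],True); print(u,v,Q.round(1),im[v,u])
it,dt,ct=snap('top','t1.png'); i2,d2,c2=snap('scene','s1.png')
E
```

```text
8.1 [576.15449432 124.94149271  66.37056903] 52.280543980104866 63.95926237106323 [-0.46170902  0.53012272 -3.53316177]
(array([ 5.72879479e+02,  1.26572419e+02, -5.52630823e-01]), np.float64(0.17319199422263487))
300 240 [595.6 120.3 106.8] [169 168 163]
328 240 [542.  133.5   0.7] [101 130 157]
314 275 [571.5 128.2  97.5] [81 86 92]
```

```bash
python3 - <<'E'
from h import *
for n,box in [('top',(350,200,405,255)),('scene',(240,145,300,205))]:
    im=cv2.imread(f'pics/{n}0.png');c=arm.calibration(n);l,t,r,b=box
    h=cv2.cvtColor(im[t:b,l:r],cv2.COLOR_BGR2HSV)
    m=((h[...,1]>140)&(h[...,2]>150)).astype(np.uint8)
    k,lab,st,ce=cv2.connectedComponentsWithStats(m); 
    for i in range(1,k):
        if st[i,4]>8:
            u,v=ce[i]+[l,t]; print(n,st[i],u.round(1),v.round(1),ray(c,u,v,90).round(1),ray(c,u,v,95).round(1))
    dk=((h[...,2]<85)&(h[...,1]<110)).astype(np.uint8)
    p=np.argwhere(dk)[:,::-1].astype(np.float32); 
    hull=cv2.convexHull(p); (e,ax,an)=cv2.fitEllipse(hull); print('base',e[0]+l,e[1]+t,ax,ray(c,e[0]+l,e[1]+t,8).round(1))
E
python3 - <<'E'
import sys;sys.path.insert(0,'.')
E
```

```text
top [27 23  5  6 24] 378.9 225.7 [ 515.7 -195.9   90. ] [ 515.1 -195.3   95. ]
base 375.02059745788574 227.31580924987793 (39.72964096069336, 40.33568572998047) [ 519.3 -194.4    8. ]
scene [46  0 14  8 43] 293.6 148.1 [ 475.2 -154.    90. ] [ 479.  -151.7   95. ]
scene [26  5  9  7 49] 269.9 152.9 [ 512.8 -197.    90. ] [ 516.4 -194.5   95. ]
base 272.62329864501953 178.3788719177246 (39.2813606262207, 48.017860412597656) [ 524.9 -191.5    8. ]
```

Emit:
drive_tool(
  targets="45 0 -0.2 0.25 -0.5; 45 0 -0.4 0.25 -1; 45 0 -0.4 0.25 -1; 45 0 -0.4 0.25 -1",
)

```text
t: 8.7
eef_pos: [575.8, 64.7, 103.0]
eef_rot: [0.862, -0.507, -0.001, 0.0]
ft_force: [-0.7, -0.1, -3.3]
finger_gap: 0.613
gripper_force: 64.6
```

Emit:
drive_tool(
  targets="45 0 -0.2 0 -0.5; 45 0 -0.4 0 -1; 45 0 -0.4 0 -1; 45 0 -0.4 0 -1",
)

```text
t: 9.2
eef_pos: [576.0, 5.1, 103.4]
eef_rot: [0.711, -0.703, -0.001, 0.0]
ft_force: [-0.0, -0.2, -3.5]
finger_gap: 0.612
gripper_force: 64.6
```

Emit:
drive_tool(
  targets="45 0 -0.2 0 -0.5; 45 0 -0.4 0 -1; 45 0 -0.4 0 -1; 45 0 -0.4 0 -1",
)

```text
t: 9.7
eef_pos: [576.1, -54.6, 103.7]
eef_rot: [-0.516, 0.857, 0.0, -0.0]
ft_force: [-1.0, 0.5, -3.6]
finger_gap: 0.613
gripper_force: 64.6
```

Emit:
drive_tool(
  targets="45 0 -0.2 0 -0.5; 45 0 -0.5 0 -1; 45 0 -0.5 0 -1; 45 0 -0.5 0 -1",
)

```text
t: 10.2
eef_pos: [576.3, -129.6, 103.8]
eef_rot: [-0.288, 0.958, 0.0, -0.0]
ft_force: [-0.1, 0.5, -3.0]
finger_gap: 0.617
gripper_force: 64.6
```

Emit:
drive_tool(
  targets="45 0 -0.2 0 -0.5; 45 0 -0.5 0 -1; 45 0 -0.5 0 -1; 45 0 -0.5 0 -1; 45 0 -0.5 0 -1",
)

```text
t: 10.82
eef_pos: [576.4, -204.0, 104.2]
eef_rot: [-0.043, 0.999, 0.0, -0.0]
ft_force: [-0.0, -0.6, -2.5]
finger_gap: 0.616
gripper_force: 64.6
```

```bash
python3 - <<'E'
from h import *
im,d,c=snap('wrist','w6.png'); s=arm.sense();print(s['t'],s['eef_pos'],s['joints'],s['finger_gap']*85.4,s['ft_force'])
np.save('w6d.npy',d);np.save('w6c.npy',c,allow_pickle=True)
q=s['eef_rot'];print('tool y yaw',(2*np.arctan2(q[1],q[0])-np.pi/2)%(2*np.pi))
print(proj(c,[[515,-196,95],[515,-196,50]],True))
E
```

```text
10.875 [ 576.45826103 -204.01434604  104.17588364] [-4.77336783e-01  4.08782487e-01 -2.82303128e-02  1.13383034e+00
  7.52493978e-05 -5.61233746e-01] 52.36686153300152 [ 0.45577489  0.98510643 -3.59530445]
tool y yaw 1.6546932880834695
[[337.88836629 136.55786501]
 [333.19323893 128.71452073]]
```

View pics/w6.png

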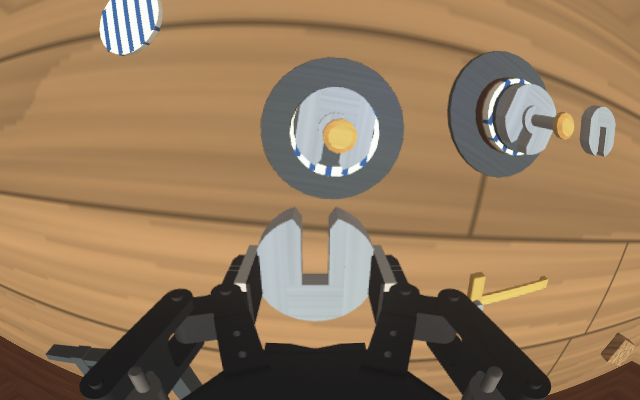

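The picture shows the press at (332,128), its brass head at (340,136), and its slot opening downward at (326,160), facing the held weight. The held weight is at (315,260) with its mouth up. Now I fit the stem position and press yaw, and the pose of the held weight.

```bash
cat > p.py <<'E'
from h import *
import sys
def analyse(im,d,c,s,guess):
    hs=cv2.cvtColor(im,cv2.COLOR_BGR2HSV)
    g=proj(c,[[*guess,92]],True)[0].astype(int)
    br=((hs[...,1]>140)&(hs[...,2]>150)&(hs[...,0]>14)&(hs[...,0]<32)).astype(np.uint8)
    yy,xx=np.mgrid[:400,:640]; br&=(np.hypot(xx-g[0],yy-g[1])<35).astype(np.uint8)
    k,lab,st,ce=cv2.connectedComponentsWithStats(br);i=1+np.argmax(st[1:,4]);head=lab==i
    # head solid fit: circle r10, z84..95
    def circ(r): a=np.linspace(0,2*np.pi,40,False); return np.c_[r*np.cos(a),r*np.sin(a)]
    hx,hc=fit([c],[head],[True],[*guess,0],np.linspace(84,95,3),S=6,poly=circ(10))
    print('head area',st[i],'stem xy',hx[:2].round(2),'cost',round(hc,3))
    return hx[:2],head
def weightfit(im,c,head,xy,yaw0,zs,thr):
    hs=cv2.cvtColor(im,cv2.COLOR_BGR2HSV)
    m=(hs[...,1]<45)&(hs[...,2]>thr)
    S=6; l,t=(proj(c,[[*xy,50]],True)[0]-55).astype(int); l=max(l,0);t=max(t,0)
    up=lambda a:cv2.resize(a[t:t+110,l:l+110].astype(np.float32),None,fx=S,fy=S)>.5
    M=up(m); care=~up(cv2.dilate(head.astype(np.uint8),np.ones((5,5))))
    def cost(p):
        R=np.array([[np.cos(p[2]),-np.sin(p[2])],[np.sin(p[2]),np.cos(p[2])]]); q2=OUT@R.T+p[:2]; T=np.zeros(M.shape,np.uint8)
        for z in zs: cv2.fillPoly(T,[np.round(((proj(c,np.c_[q2,np.full(len(q2),z)],True)-[l,t]+.5)*S-.5)*16).astype(np.int32)],1,shift=4)
        T=T>0; return 1-(T&M&care).sum()/((T|M)&care).sum()
    best=min((minimize(cost,[*xy,y],method='Nelder-Mead',options=dict(initial_simplex=[[*xy,y],[xy[0]+4,xy[1],y],[xy[0],xy[1]+4,y],[*xy,y+.15]],xatol=.02,fatol=1e-4)) for y in yaw0+np.array([-.25,0,.25])),key=lambda r:r.fun)
    return best.x,best.fun
E
python3 - <<'E'
from p import *
im=cv2.imread('pics/w6.png');d=np.load('w6d.npy');c=np.load('w6c.npy',allow_pickle=True).item();s=arm.sense()
hx,head=analyse(im,d,c,s,(515,-196))
for z in (50,): 
  for thr in (120,140,160): print(thr,weightfit(im,c,head,hx,-.1,[z],thr))
hs=cv2.cvtColor(im,cv2.COLOR_BGR2HSV)
for (u,v) in [(296,130),(303,130),(310,110),(326,160),(315,150),(350,160),(372,130),(330,175)]: print(u,v,hs[v,u],unproj(c,u,v,d[v,u],True).round(1))
# held weight
P=s['eef_pos']
ey=1.6547+np.pi/2
m=grey(im,60,110); m[:200]=0
print(unproj(c,285,280,d[280,285],True),unproj(c,340,250,d[250,340],True))
for z0 in (20,23,26): print(z0,fit([c],[m],[True],[P[0],P[1],ey],np.linspace(P[2]+z0,P[2]+z0+16,4)))
E
```

```text
head area [324 120  28  32 207] stem xy [ 514.82 -195.97] cost 0.799
120 (array([ 5.14596898e+02, -1.94420753e+02, -8.19362898e-02]), np.float64(0.22604679936616812))
140 (array([ 5.14811333e+02, -1.94495172e+02, -7.35290243e-02]), np.float64(0.21666924061245196))
160 (array([ 5.14920645e+02, -1.94425859e+02, -9.12749796e-02]), np.float64(0.21201964168998977))
296 130 [ 98  16 179] [ 518.2 -222.    49.3]
303 130 [ 99  16 201] [ 517.7 -217.    50.1]
310 110 [102  18 208] [ 503.3 -213.3   49.5]
326 160 [ 90  15 102] [ 540.7 -198.2   35.7]
315 150 [100  16 193] [ 531.4 -207.4   49.4]
350 160 [101  18 201] [ 536.4 -181.7   49.7]
372 130 [105  22 207] [ 513.2 -168.2   48.7]
330 175 [107 102 173] [ 553.3 -193.7   31.3]
[ 578.81957168 -217.9363361   142.99734625] [ 560.9846649  -193.42889908  141.48610787]
20 (array([ 576.41294109, -203.60800496,    3.21385482]), np.float64(0.17613108581761439))
23 (array([ 574.13585052, -203.90231135,    3.22884118]), np.float64(0.18552496225132498))
26 (array([ 573.06184323, -203.98932917,    3.20829113]), np.float64(0.21199114864354707))
```

```bash
cat >> p.py <<'E'
def world(c,d):
    K,R,t=cam(c); v,u=np.mgrid[:d.shape[0],:d.shape[1]]
    x=(u-K[0,2])/K[0,0]; y=(v-K[1,2])/K[1,1]; r=np.hypot(x,y)+1e-9; sc=np.tan(np.minimum(r,1.4))/r
    return (np.stack([x*sc*d,y*sc*d,d],-1)-t)@R
def planefit(c,W,im,zlo,zhi,ztop,p0,extra=None):
    "fit OUT at plane ztop to pixels with depth height in the band; head pixels are don't-care"
    hs=cv2.cvtColor(im,cv2.COLOR_BGR2HSV)
    m=(W[...,2]>zlo)&(W[...,2]<zhi)&(hs[...,1]<60)&(hs[...,2]>140)&(np.hypot(W[...,0]-p0[0],W[...,1]-p0[1])<42)
    dc=np.zeros(m.shape,bool) if extra is None else extra
    q=proj(c,[[p0[0]+a,p0[1]+b,ztop] for a in(-45,45) for b in(-45,45)],True); l,t=np.maximum(q.min(0).astype(int),0); r,b=q.max(0).astype(int)+1
    S=6; up=lambda a:cv2.resize(a[t:b,l:r].astype(np.float32),None,fx=S,fy=S)>.5
    M=up(m); care=~up(dc)
    def cost(p):
        R=np.array([[np.cos(p[2]),-np.sin(p[2])],[np.sin(p[2]),np.cos(p[2])]]); q2=OUT@R.T+p[:2]; T=np.zeros(M.shape,np.uint8)
        cv2.fillPoly(T,[np.round(((proj(c,np.c_[q2,np.full(len(q2),ztop)],True)-[l,t]+.5)*S-.5)*16).astype(np.int32)],1,shift=4)
        T=T>0; return 1-(T&M&care).sum()/((T|M)&care).sum()
    best=min((minimize(cost,[*p0[:2],y],method='Nelder-Mead',options=dict(initial_simplex=[[*p0[:2],y],[p0[0]+4,p0[1],y],[p0[0],p0[1]+4,y],[*p0[:2],y+.15]],xatol=.02,fatol=1e-4)) for y in p0[2]+np.array([-.2,0,.2])),key=lambda r:r.fun)
    return best.x,best.fun
def report(im,d,c,s,stem0,psi0,tooly):
    W=world(c,d); hs=cv2.cvtColor(im,cv2.COLOR_BGR2HSV)
    near=np.hypot(W[...,0]-stem0[0],W[...,1]-stem0[1])<16
    hd=near&(W[...,2]>92)&(W[...,2]<98)&(hs[...,1]>100)
    v,u=np.nonzero(hd)
    if len(u)>20:
        (x,y),r=cv2.minEnclosingCircle(W[hd][:,:2].astype(np.float32)); print('head top: centroid',W[hd].mean(0).round(1),'circ',round(x,1),round(y,1),round(r,1))
    colr=cv2.dilate(((W[...,2]>52)&(np.hypot(W[...,0]-stem0[0],W[...,1]-stem0[1])<35)).astype(np.uint8),np.ones((3,3)))>0
    r,f=planefit(c,W,im,46,52,50,[*stem0,psi0],colr); print('press weight',r.round(3),round(f,3))
    P=s['eef_pos']
    a,f2=planefit(c,W,im,P[2]+33,P[2]+43,P[2]+38,[P[0],P[1],tooly+np.pi/2]); print('held',a.round(3),round(f2,3),'tcp',P.round(1),'t',s['t'])
    e=np.array([np.cos(r[2]),np.sin(r[2])]);n=np.array([-e[1],e[0]])
    for nm,st in (('pw',r[:2]),):
        q=a[:2]-st; print('held rel stem along press x,y:',(q@e).round(2),(q@n).round(2),'yaw err',round((a[2]-r[2]-np.pi+np.pi)%(2*np.pi)-np.pi,3),'e',e.round(3))
E
python3 - <<'E'
from p import *
im=cv2.imread('pics/w6.png');d=np.load('w6d.npy');c=np.load('w6c.npy',allow_pickle=True).item();s=arm.sense()
report(im,d,c,s,(515,-195.5),-.09,1.6547)
for z in (36,38,40):
    W=world(c,d);P=s['eef_pos'];print(z,planefit(c,W,im,P[2]+30,P[2]+43,P[2]+z,[P[0],P[1],3.22]))
E
```

```text
head top: centroid [ 514.7 -195.1   94.1] circ 515.0 -195.3 9.9
press weight [ 5.14727e+02 -1.94704e+02 -7.00000e-02] 0.026
held [ 574.168 -203.903    3.219] 0.032 tcp [ 576.5 -204.   104.2] t 10.875
held rel stem along press x,y: 59.94 -5.01 yaw err 0.148 e [ 0.998 -0.07 ]
36 (array([ 575.62752195, -203.78510525,    3.21985408]), np.float64(0.04041177828614606))
38 (array([ 574.197239  , -203.90034084,    3.21902061]), np.float64(0.032328763334923516))
40 (array([ 573.05736694, -203.97937824,    3.21977351]), np.float64(0.05733068492321969))
```

Emit:
drive_tool(
  targets="45 0.003 0.03 0 -0.3; 45 0.003 0.03 0 -0.3; 45 0.003 0.03 -0.2 -0.3; 45 0.003 0.03 -0.35 -0.3; 45 0.003 0.03 -0.455 -0.3; 45 0.003 0.03 -0.455 -0.3; 45 0.003 0.03 -0.455 -0.3",
)

```text
t: 11.75
eef_pos: [577.3, -200.7, 36.7]
eef_rot: [0.035, 0.999, -0.0, 0.001]
ft_force: [0.1, -0.6, -2.0]
finger_gap: 0.614
gripper_force: 64.5
```

```bash
cat > look.py <<'E'
from p import *
import sys
im,d,c=snap('wrist',sys.argv[1]+'.png'); s=arm.sense(); q=s['eef_rot'];ty=(2*np.arctan2(q[1],q[0])-np.pi/2)%(2*np.pi)
print('tooly',ty,'ft',s['ft_force'].round(1),s['torque'].round(2),'gap',s['finger_gap']*85.4)
report(im,d,c,s,(514.8,-194.9),-.07,ty)
W=world(c,d);P=s['eef_pos'];m=(np.hypot(W[...,0]-P[0],W[...,1]-P[1])<28)&(W[...,2]>P[2]+32)&(W[...,2]<P[2]+44);print('held top z',np.median(W[m][:,2]).round(1))
E
python3 look.py w7
```

```text
tooly 1.4998803250553117 ft [ 0.2  0.4 -2.5] [0.02 0.04 0.05] gap 52.41455370711048
head top: centroid [ 514.5 -194.7   94.2] circ 514.8 -194.8 9.7
press weight [ 5.14863e+02 -1.94749e+02 -8.30000e-02] 0.019
held [ 574.879 -200.463    3.068] 0.032 tcp [ 577.4 -200.8   36.9] t 11.8
held rel stem along press x,y: 60.28 -0.71 yaw err 0.01 e [ 0.997 -0.083]
held top z 75.1
```

Emit:
drive_tool(
  targets="45 -0.003 0.005 0 0; 45 -0.08 0.011 0 0; 45 -0.16 0.018 0 0; 45 -0.23 0.024 0 0; 45 -0.23 0.024 0 0",
)

```text
t: 12.42
eef_pos: [541.4, -196.9, 36.2]
eef_rot: [0.036, 0.999, -0.0, -0.0]
ft_force: [-0.4, 0.0, -2.7]
finger_gap: 0.617
gripper_force: 64.6
```

```bash
python3 look.py w8
```

```text
tooly 1.4985920622549398 ft [ 0.4  0.1 -2.5] [-0.03  0.03 -0.02] gap 52.723206716018
head top: centroid [ 513.7 -194.7   94.1] circ 514.5 -194.7 9.9
press weight [ 5.14724e+02 -1.94640e+02 -7.00000e-02] 0.017
held [ 539.034 -196.588    3.071] 0.107 tcp [ 542.  -197.    36.2] t 12.475
held rel stem along press x,y: 24.39 -0.26 yaw err -0.001 e [ 0.998 -0.069]
held top z 74.5
```

Emit:
drive_tool(
  targets="45 -0.03 0.003 0 0; 45 -0.06 0.006 0 0; 45 -0.09 0.009 0 0; 45 -0.12 0.011 0 0; 45 -0.145 0.012 0 0; 45 -0.145 0.012 0 0",
)

```text
t: 13.22
eef_pos: [520.3, -195.1, 36.0]
eef_rot: [0.036, 0.999, -0.0, 0.0]
ft_force: [0.5, 0.1, -2.9]
finger_gap: 0.618
gripper_force: 64.6
```

```bash
python3 look.py w9
```

```text
tooly 1.4988014312186437 ft [ 0.4  0.4 -3.6] [0.03 0.01 0.01] gap 52.29527546495746
head top: centroid [ 513.2 -194.6   94.1] circ 514.1 -194.7 9.8
press weight [ 5.14656e+02 -1.94660e+02 -8.10000e-02] 0.026
held [ 517.986 -194.868    3.064] 0.172 tcp [ 520.5 -195.2   35.9] t 13.275
held rel stem along press x,y: 3.34 0.06 yaw err 0.003 e [ 0.997 -0.081]
held top z 74.4
```

Emit:
drive_tool(
  targets="45 -0.01 0.001 0 0; 45 -0.02 0.0015 0 0; 45 -0.02 0.0015 0 0; 45 -0.02 0.0015 0 0",
)

```text
t: 13.78
eef_pos: [517.6, -194.9, 35.9]
eef_rot: [0.036, 0.999, -0.0, 0.0]
ft_force: [0.1, -0.2, -3.8]
finger_gap: 0.615
gripper_force: 64.6
```

Emit:
drive_tool(
  targets="45 0 0 -0.01 0; 45 0 0 -0.02 0; 45 0 0 -0.028 0; 45 0 0 -0.028 0",
)

```text
t: 14.28
eef_pos: [517.4, -194.8, 31.5]
eef_rot: [0.036, 0.999, 0.0, -0.0]
ft_force: [-0.1, 0.9, -3.4]
finger_gap: 0.617
gripper_force: 64.6
```

```bash
python3 look.py w10
```

```text
tooly 1.4990012687024552 ft [-0.5  0.3 -2.5] [ 0.03 -0.01 -0.05] gap 51.997168597860686
head top: centroid [ 513.  -194.6   94. ] circ 514.3 -194.8 9.7
press weight [ 5.14606e+02 -1.94755e+02  1.59000e-01] 0.034
held [ 515.137 -194.591    3.064] 0.213 tcp [ 517.5 -194.9   31.6] t 14.325
held rel stem along press x,y: 0.55 0.08 yaw err -0.237 e [0.987 0.159]
held top z 69.9
```

Emit:
drive_tool(
  targets="45 -0.002 0 -0.005 0; 45 -0.002 0 -0.01 0; 45 -0.002 0 -0.014 0; 45 -0.002 0 -0.014 0",
)

```text
t: 14.82
eef_pos: [517.2, -194.8, 29.5]
eef_rot: [0.036, 0.999, 0.0, -0.0]
ft_force: [-0.3, -0.4, -4.0]
finger_gap: 0.621
gripper_force: 64.6
```

Emit:
drive_tool(
  targets="45 0 0 -0.004 0; 45 0 0 -0.007 0; 45 0 0 -0.007 0; 45 0 0 -0.007 0",
)

```text
t: 15.32
eef_pos: [517.2, -194.9, 28.5]
eef_rot: [0.036, 0.999, -0.0, 0.0]
ft_force: [0.2, 0.3, -2.6]
finger_gap: 0.615
gripper_force: 64.6
```

Emit:
drive_tool(
  targets="45 0 0 -0.003 0; 45 0 0 -0.003 0; 45 0 0 -0.003 0",
)

```text
t: 15.7
eef_pos: [517.2, -194.9, 28.1]
eef_rot: [0.036, 0.999, -0.0, 0.0]
ft_force: [-0.3, -0.5, -3.4]
finger_gap: 0.615
gripper_force: 64.6
```

Emit:
drive_tool(
  targets="45 0 0 -0.003 0; 45 0 0 -0.003 0; 45 0 0 -0.003 0",
)

```text
t: 16.08
eef_pos: [517.2, -194.8, 27.6]
eef_rot: [0.036, 0.999, 0.0, -0.0]
ft_force: [-0.1, -0.1, -2.9]
finger_gap: 0.617
gripper_force: 64.6
```

```bash
python3 look.py w11
```

```text
tooly 1.4990213012682476 ft [ 0.4  0.8 -2.6] [ 0.01 -0.02  0.03] gap 52.40524787954648
head top: centroid [ 513.1 -194.6   94.1] circ 514.1 -194.2 10.0
press weight [ 514.758 -194.962    0.554] 0.022
held [ 514.83  -194.671    3.06 ] 0.222 tcp [ 517.2 -194.9   27.6] t 16.125
held rel stem along press x,y: 0.21 0.21 yaw err -0.636 e [0.85  0.526]
held top z 66.0
```

Emit:
drive_tool(
  targets="45 0 0 -0.003 0; 45 0 0 -0.003 0; 45 0 0 -0.003 0",
)

```text
t: 16.5
eef_pos: [517.2, -194.9, 27.2]
eef_rot: [0.036, 0.999, -0.0, 0.0]
ft_force: [-0.7, 0.3, -2.8]
finger_gap: 0.615
gripper_force: 64.7
```

Emit:
drive_tool(
  targets="45 0 0 -0.003 0; 45 0 0 -0.003 0; 45 0 0 -0.003 0",
)

```text
t: 16.88
eef_pos: [517.3, -194.9, 27.1]
eef_rot: [0.036, 0.999, -0.0, 0.0]
ft_force: [-2.1, 0.8, 5.6]
finger_gap: 0.616
gripper_force: 65.4
```

Contact at +5.6 N, with the tool exactly 50 mm above its shelf grip height, so the weight is home. Now I release.

Emit:
drive_tool(
  targets="56 0 0 0.001 0; 60 0 0 0.001 0; 68 0 0 0.001 0; 75 0 0 0.001 0; 75 0 0 0.001 0",
)

```text
t: 17.5
eef_pos: [517.2, -194.9, 26.8]
eef_rot: [0.036, 0.999, -0.0, -0.0]
ft_force: [0.0, 0.3, -0.6]
finger_gap: 0.877
gripper_force: 0.0
```

Emit:
drive_tool(
  targets="75 0 0 0.1 0; 75 0 0 0.3 0; 75 0 0 0.55 0; 75 0 0 0.8 0; 75 0 0 0.8 0",
)

```text
t: 18.12
eef_pos: [518.6, -195.6, 150.9]
eef_rot: [0.036, 0.999, -0.001, 0.003]
ft_force: [1.1, 0.3, 0.3]
finger_gap: 0.88
gripper_force: 0.0
```

Emit:
drive_tool(
  targets="75 0.3 0 0.1 0; 75 0.4 0 0.1 0; 75 0.4 0 0.1 0; 75 0.4 0 0.1 0",
)

```text
t: 18.62
eef_pos: [576.2, -194.6, 161.2]
eef_rot: [0.036, 0.999, 0.0, -0.001]
ft_force: [0.3, -1.3, 0.4]
finger_gap: 0.876
gripper_force: 0.0
```

```bash
python3 - <<'E'
from p import *
im,d,c=snap('wrist','w12.png'); s=arm.sense();print(s['t'],s['eef_pos'],s['ft_force'])
W=world(c,d);hs=cv2.cvtColor(im,cv2.COLOR_BGR2HSV)
r=np.hypot(W[...,0]-514.8,W[...,1]+194.9);m=(r<29)&(r>13)&(W[...,2]>56)&(W[...,2]<80)
P=W[m];A=np.c_[P[:,:2]-[514.8,-194.9],np.ones(len(P))];print('plane',np.linalg.lstsq(A,P[:,2],rcond=None)[0],len(P))
hd=cv2.dilate(((W[...,2]>70)&(r<25)).astype(np.uint8),np.ones((3,3)))>0
print(planefit(c,W,im,62,70,66,[514.8,-194.9,3.07],hd))
u,v=proj(c,[[514.8,-194.9,70]],True)[0].astype(int);l=max(u-80,0);t=max(v-70,0)
cv2.imwrite('pics/w12c.png',cv2.resize(im[t:t+130,l:l+160],(800,650*600//650)))
E
```

```text
18.675 [ 576.16993125 -194.72553445  161.4664749 ] [ 0.69559445 -0.56357512  0.94979357]
plane [ 1.16444821e-03 -1.23679681e-03  6.55924834e+01] 2540
(array([ 514.55893197, -194.68662917,    3.06725811]), np.float64(0.030306497072313365))
```

View pics/w12c.png

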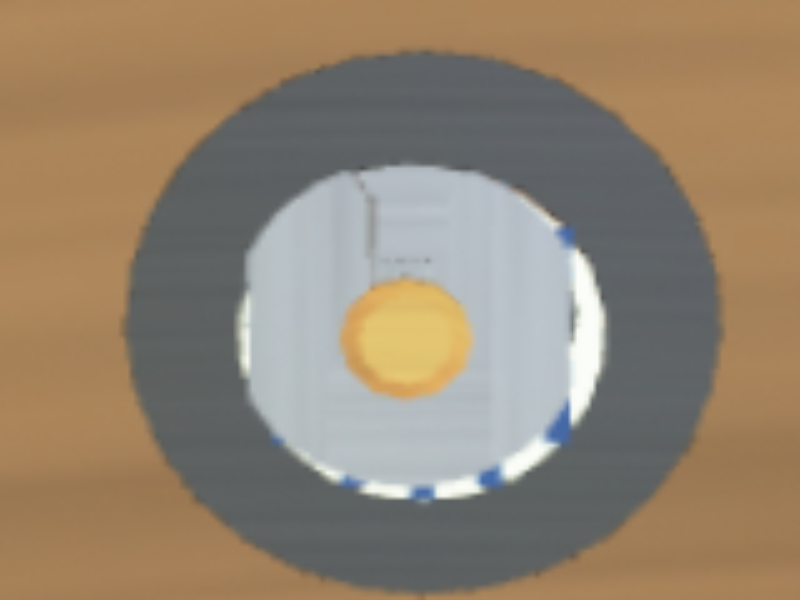

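The crop shows the weight lying flat under the brass head (405,338), with its slot opening up at (410,210), opposite the earlier slot. Its top is level at 65.6 mm, tilt is about 0.001, and it sits within 0.4 mm of the stem axis. The robot is clear of everything.

```bash
python3 -c "
from rig import arm
print(arm.hand_in())"
```

```text
the job is handed in; nothing more can be done
None
```

The loose weight is on the press, flat and fully home on the earlier weight with its slot facing the opposite way; I let go, backed the arm clear and handed the job in at about 19 s.

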